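# Wedge the tile tight in the jig and hold it

## Task

The blue tile lies loose in the plywood jig, between a straight dark wooden rail and a round steel peg. Pick up the wooden wedge, slide it thin end first, flat along the board, into the one gap that is wide enough for it (the one between tile and peg; it may be on either side), and push until it is jammed tight between peg and tile and the tile is squeezed flush along the rail. Finish like that: the program ends still gripping the wedge, with the tile held firmly pressed against the rail; leave the other things on the bench alone.

Things in the scene. Friction and masses are not known exactly. Their poses are not given: they have to be found in the camera images.
- jig: plywood board fixed to the bench, 250 x 220 x 12 mm. Origin on its underside; +x is the direction in which the wedge goes in. It spans x -150..+100, y -110..+110 mm; an end stop (18 mm high) stands on it at x +60..+80, y -38..+38 mm; rail and peg stand on it at x = -30 mm, one at y = +74, the other at y = -74 mm (which is which varies)
- rail: straight dark wooden rail fixed on the board, 105 x 50 mm, 24 mm high, axes parallel to the jig's. Origin on its underside, midway across its 50 mm width; it spans x -20..+85 mm. Its straight side towards the tile is 25 mm from its origin; the gap to the tile is at first 2 to 6 mm, too narrow for the wedge
- peg: upright round steel peg fixed on the board, 26 mm diameter, 34 mm high, origin at the centre of its underside. The gap between it and the tile is at first about 16 mm, and 20 mm when the tile is flush with the rail
- tile_piece: blue ceramic tile, 110 mm (x) x 90 mm (y), 12 mm thick, about 0.25 kg, loose on the board, its axes roughly parallel to the jig's and its centre near the jig's origin. Origin at the centre of its underside
- wedge: light wooden wedge with a red band, 34 mm high, 150 mm long, lying on the bench left of the jig. Origin: underside of the middle of its tail; +x to the thin end. Tail (x -30..+30 mm) has parallel sides 23 mm apart; from x +30 to +120 it tapers evenly, 23 to 7 mm (each side 5.1 degrees). With a side flat on the tile and the tile flush, its origin is about 47 mm short of the peg's centre
- wedge_tip (a point): middle of the wedge's thin end, 120 mm from the wedge's origin along its +x, 17 mm above its underside
- offcut: bystander: oak offcut, 32 x 90 x 32 mm, origin at the centre of its underside
- measure: bystander: yellow tape measure, 64 x 89 x 33 mm, origin at the centre of its underside
- masking: bystander: roll of cream masking tape, 90 mm diameter, 25 mm high, origin at the centre of its underside
- driver: bystander: screwdriver with a yellow handle, 183 x 22 x 26 mm, origin at the centre of its underside

How it is judged:
By the outcome, as a careful person would: the job done as asked, in the order asked, and still so for the second after the job is handed in, while the arm keeps its last pose, push and grip.
It also fails if it takes over 40 s, if anything falls off the work surface, if the arm or the gripper's body presses on something with over 40 N, if the wrist force passes 120 N, or if a joint passes its speed limit or range.

## Robot

A 7-joint arm with a two-finger parallel gripper is mounted at the origin on a cart in front of the work surface, level with it; the furniture and walls round the work are solid. World frame = base frame: x ahead of the robot, y to its left, z up, the work surface at z = 0. Lengths are in mm, angles in rad, forces in N, time in s.
With the tool pointing down it reaches from about 400 to 925 mm from the base axis. Payload 5.6 kg.
Tool frame: the origin (TCP) lies on the centre line of the jaws, within the pads' length; the fingertips stand 25 mm ahead of it and the grasp point (between the pads) lies 6 mm ahead of it; z points along the fingers, x is the direction in which the jaws open and shut, and the axes are right-handed (so a half turn about z gives the same grasp; the last joint's range is limited). The gripper opens to 85 mm and grips with 20 to 120 N. Pads are 22 mm wide; open, the fingers measure 114 mm over their backs; the gripper's body (76 mm by 85 mm) begins 54 mm behind the grasp point. The pads swing forward as they close: fully open they stand 13 mm farther back than shut.
Start: joints at [1.246, 0.468, -0.012, 1.603, 0.006, 1.071, -0.056], TCP at [180.714, -624.379, 256.29] pointing down, gripper open.
Joint ranges: [-2.53, 2.53], [-0.31, 2.02], [-1.57, 1.55], [0.28, 2.44], [-1.29, 4.43], [0.15, 1.84], [-2.92, 2.92]. Speed limits (rad/s): [2.57, 2.57, 3.14, 3.14, 3.14, 3.14, 3.14].

## Interface

Orientations are given as a rotation vector (axis times angle).
In Python, from rig import ctrl, viewer, hand_in gives the robot as it stands.
- The arm moves only by the shell command python3 -m inch 'ROWS'. ROWS is JSON, a list that holds one entry, the list of rows, each a list of 5 numbers: the shift along the tool's x, y, z in mm, then the turn about the tool's z in rad, then the finger opening in mm, from 0 to 85.4. In form: [[[tx, ty, tz, twist, fingers], ...]]. A call has 1 to 5 rows; each row shifts and turns the pose as measured when the row begins, along the tool's axes as they then stand; what a row does not reach is not made up. A row lasts 1/8 s, in which the tool goes at most 62.5 mm and 10.7 degrees, less where a joint would pass 70% of its speed; a pose out of reach is approached as far as the arm can. A call is refused whole if a number of a shift passes 62.5 or a number of a turn 0.188, either way. A call with a gripper value outside its range is refused whole. The fingers move at their own pace and stop on an object; the grip force is fixed at half the most. Time passes only in rows, so rows that do not move let the fingers close. It gives the time, the measured TCP pose, the force and the opening at its end, in the units of the state.
- ctrl.observe(): the state, without advancing time (a new reading comes with each control period).
- viewer.snapshot(name): name is "side" or "top"; returns a dict with "image" (420x560x3 uint8, red, green, blue), "K" (3x3 intrinsics, pixels), "T" (4x4, takes a point from camera to world coordinates). Camera axes: x right, y down, z forward; pixel columns grow to the right and rows downward; lengths in mm; the calibration is good to about 2 mm. A picture is of the moment at which its call begins. There is no depth.
- hand_in(): hands the job in, once; it reports no verdict.
The state is a dict: "time": time; "q": joint angles; "qvel": joint speeds; "effort": joint torques, N m; "position": TCP position; "tool_rot": TCP orientation; "ft_force": force on the tool from outside, world axes, zero at the start; "moment": the same for the moment, N m; "finger_gap": finger opening in mm.
Only numpy, scipy, OpenCV 4.12 (cv2) and the standard library are available. Lean on these libraries where they do the work, as an engineer would, in place of code of your own. Each camera call takes 0.05 s, during which the arm holds its last target.

## Working session

There is one attempt and no reset: what is moved stays moved. The work goes in short steps, Python scripts to look and compute and a shell command to move; the robot and the scene stay as the last step left them, time stands still between calls to the robot, and variables do not carry over. Pictures are saved under pics/ and viewed, and the job is handed in when it is done.

```bash
ls; mkdir -p pics
python3 - <<'E'
from rig import ctrl, viewer
import cv2
s=ctrl.observe(); print({k:s[k] for k in s})
for n in("top","side"):
    d=viewer.snapshot(n); cv2.imwrite(f"pics/{n}0.png",d["image"][:,:,::-1]); print(n,d["K"],d["T"])
E
```

```text
pics
{'time': 0.0, 'q': array([ 1.245959  ,  0.46840737, -0.01163467,  1.60365841,  0.0060017 ,
        1.07139726, -0.05628031]), 'qvel': array([-0.00080164,  0.00111729, -0.00017155,  0.00033399,  0.00054199,
       -0.00068649,  0.00041953]), 'effort': array([-7.19897544e-04, -5.32381368e+01,  2.20022863e-02, -2.51297933e+01,
        1.15474022e-02,  7.79291382e-03,  1.94372757e-05]), 'position': array([ 180.58466549, -623.85646824,  255.30431137]), 'tool_rot': array([-2.51060698e+00,  1.88682527e+00,  2.40741602e-03]), 'ft_force': array([-0.26478556, -0.71305219,  0.85003771]), 'moment': array([ 0.0312412 , -0.00879534, -0.01894019]), 'finger_gap': 85.43362540998741}
top [[396.86959497   0.         277.26838432]
 [  0.         396.86959497 211.00226754]
 [  0.           0.           1.        ]] [[ 1.76159048e-02 -9.87139135e-01  1.58889923e-01  3.82267311e+02]
 [-9.99841635e-01 -1.77935980e-02  3.04349724e-04  1.59167287e+02]
 [ 2.52678790e-03 -1.58870122e-01 -9.87296257e-01  1.08546853e+03]
 [ 0.00000000e+00  0.00000000e+00  0.00000000e+00  1.00000000e+00]]
side [[381.8972292    0.         276.65142576]
 [  0.         381.8972292  204.66454295]
 [  0.           0.           1.        ]] [[ 9.14274523e-01 -2.10778829e-01  3.45939854e-01  2.83464110e+02]
 [-4.04536197e-01 -5.19904478e-01  7.52362811e-01 -4.56076955e+02]
 [ 2.12735271e-02 -8.27811343e-01 -5.60603084e-01  5.16258842e+02]
 [ 0.00000000e+00  0.00000000e+00  0.00000000e+00  1.00000000e+00]]
```

View pics/top0.png

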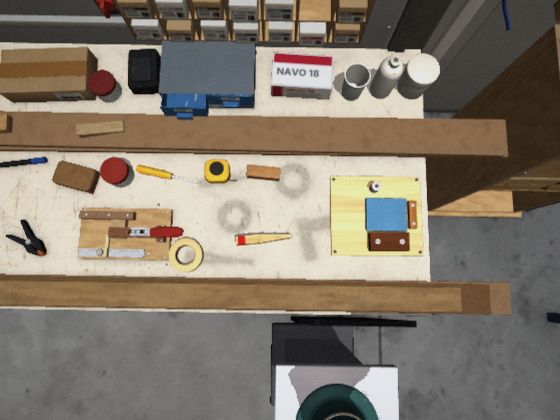

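View pics/side0.png

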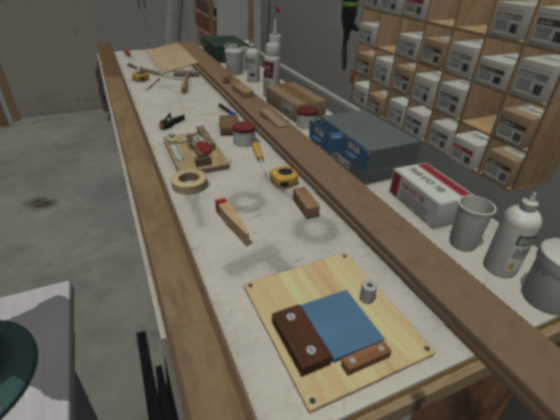

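Top view: the jig is at the right (330–425, 175–257), with its peg at (375,186) on the far side and the rail at (389,241). The wedge is at (237–292, 238), thin end towards the jig. The jig's +x is roughly world −y.

```bash
cat > h.py <<'E'
import numpy as np,cv2
from rig import ctrl, viewer
def px2w(d,uv,z):
    uv=np.atleast_2d(uv).astype(float); K=d["K"];T=d["T"]
    r=np.c_[(uv[:,0]-K[0,2])/K[0,0],(uv[:,1]-K[1,2])/K[1,1],np.ones(len(uv))]@T[:3,:3].T
    o=T[:3,3]; s=(z-o[2])/r[:,2]; return o+s[:,None]*r
def w2px(d,p):
    p=np.atleast_2d(p).astype(float); c=(p-d["T"][:3,3])@d["T"][:3,:3]; q=c@d["K"].T; return q[:,:2]/q[:,2:]
def crop(im,x0,y0,x1,y1,f,name):
    cv2.imwrite(name,cv2.resize(im[y0:y1,x0:x1,::-1],None,fx=f,fy=f,interpolation=cv2.INTER_CUBIC))
E
python3 - <<'E'
from h import *
t=viewer.snapshot("top");s=viewer.snapshot("side")
a=cv2.resize(t["image"][165:265,225:435,::-1],None,fx=3.8,fy=3.8,interpolation=cv2.INTER_CUBIC)
cv2.imwrite("pics/tc.png",a)
crop(s["image"],190,180,440,410,2.5,"pics/sc.png")
for n,d in(("top",t),("side",s)):
    h=cv2.cvtColor(d["image"],cv2.COLOR_RGB2HSV)
    for nm,lo,hi,roi in(("tile",(95,90,40),(115,255,255),(240,160,440,400)),):
        m=cv2.inRange(h,lo,hi); k=np.zeros_like(m);k[roi[1]:roi[3],roi[0]:roi[2]]=255;m&=k
        c=max(cv2.findContours(m,0,2)[0],key=cv2.contourArea)
        r=cv2.minAreaRect(c);b=cv2.boxPoints(r);print(n,nm,r,"\n",px2w(d,b,24).round(1),px2w(d,r[0],24).round(1))
E
```

```text
top tile ((386.0, 214.0), (32.0, 40.0), 90.0) 
 [[ 593.3  -81.6   24. ]
 [ 595.3 -190.7   24. ]
 [ 507.6 -187.7   24. ]
 [ 505.6  -80.1   24. ]] [[ 550.2 -135.    24. ]]
side tile ((341.8425598144531, 322.3891296386719), (68.4773178100586, 52.51274490356445), 59.38138961791992) 
 [[ 504.5  -85.2   24. ]
 [ 607.3  -61.8   24. ]
 [ 588.8 -188.8   24. ]
 [ 501.5 -200.4   24. ]] [[ 548.4 -139.1   24. ]]
```

View pics/tc.png

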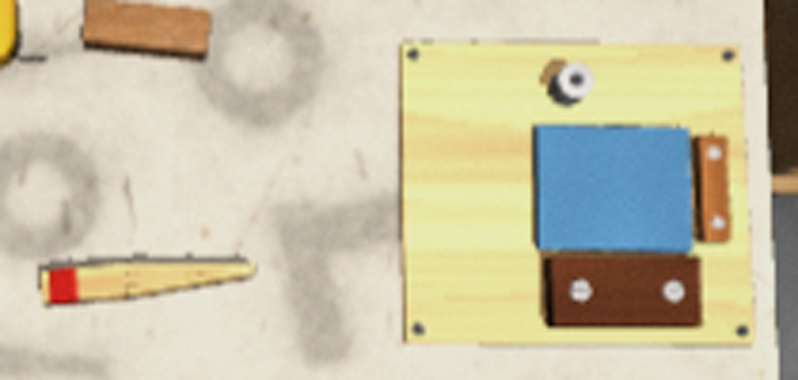

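View pics/sc.png

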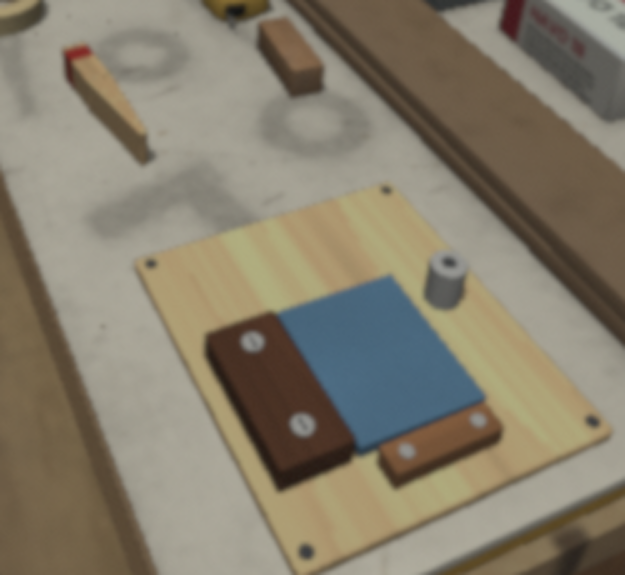

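Run:
```python
from h import *
t=viewer.snapshot("top");s=viewer.snapshot("side")
f=lambda d,p,o,k,z: px2w(d,(np.array(p,float)+.5)/k-.5+np.array(o),z).round(1)
T=lambda p,z:f(t,p,(225,165),3.8,z); S=lambda p,z:f(s,p,(190,180),2.5,z)
print("board T",T([(403,43),(740,43),(753,343),(405,343)],12)); print("board S", S([(388,184),(612,435),(298,570),(135,263)],12))
print("peg",T([(575,79)],46),S([(450,263)],46))
print("rail T",T([(546,257),(697,257),(700,325),(549,325)],36)); print("rail S",S([(275,312),(355,440),(280,475),(207,338)],36))
print("tile T",T([(534,126),(690,126),(692,250),(536,249)],24)); print("tile S",S([(390,277),(485,397),(360,450),(275,312)],24))
for d,n in((t,"T"),(s,"S")):
    h=cv2.cvtColor(d["image"],cv2.COLOR_RGB2HSV)
    R=(225,228,300,250) if n=="T" else (210,195,256,250)
    sub=d["image"][R[1]:R[3],R[0]:R[2]]
    crop(d["image"],*R,10,f"pics/w{n}.png")
```

```text
board T [[ 656.4   12.8   12. ]
 [ 660.9 -234.    12. ]
 [ 442.3 -234.6   12. ]
 [ 438.    12.2   12. ]]
board S [[ 650.9   11.4   12. ]
 [ 653.3 -235.7   12. ]
 [ 440.5 -233.1   12. ]
 [ 436.     8.2   12. ]]
peg [[ 623.8 -103.9   46. ]] [[ 621.6 -105.    46. ]]
rail T [[ 498.3  -83.4   36. ]
 [ 500.2 -189.1   36. ]
 [ 452.8 -189.5   36. ]
 [ 450.9  -84.6   36. ]]
rail S [[ 497.7  -89.5   36. ]
 [ 497.5 -191.    36. ]
 [ 448.4 -193.6   36. ]
 [ 448.7  -91.8   36. ]]
tile T [[ 593.9  -79.3   24. ]
 [ 595.9 -191.3   24. ]
 [ 506.5 -189.7   24. ]
 [ 505.2  -79.2   24. ]]
tile S [[ 590.9  -83.4   24. ]
 [ 591.3 -189.9   24. ]
 [ 502.2 -191.1   24. ]
 [ 503.   -80.4   24. ]]
```

View pics/wT.png

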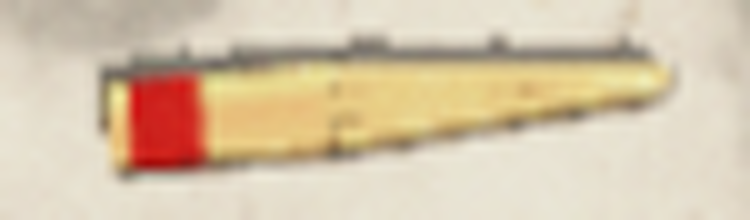

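View pics/wS.png

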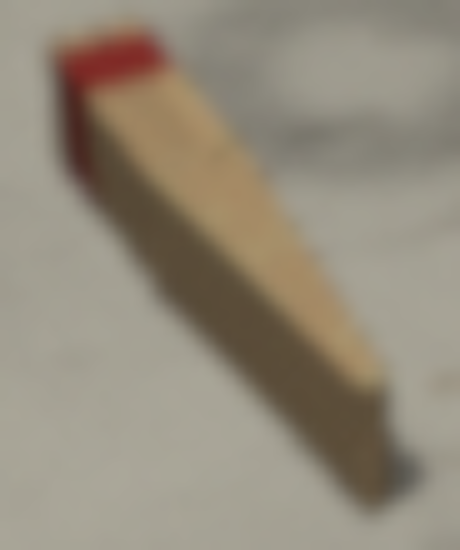

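Run:
```python
from h import *
t=viewer.snapshot("top");s=viewer.snapshot("side")
f=lambda d,p,o,k,z: px2w(d,(np.array(p,float)+.5)/k-.5+np.array(o),z).round(1)
W=f(t,[(110,80),(115,168),(668,66),(664,100)],(225,228),10,34); V=f(s,[(50,48),(145,25),(383,378),(360,387)],(210,195),10,34)
print(W,V)
for P,(a,b,c,d_) in(("T",W),("S",V)):
    tail=(a+b)/2;tip=(c+d_)/2;u=(tip-tail)[:2];L=np.linalg.norm(u);print(P,"L",L,"tail",tail,"tip",tip,"dir deg from -Y toward +X",np.degrees(np.arctan2(u[0],-u[1])),"orig",tail[:2]+u/L*30)
for z in(0,50,100,255,400):
    print(z,"front beam",px2w(t,[(300,278),(300,308)],z)[:,0].round(),"back beam",px2w(t,[(300,152),(300,115)],z)[:,0].round(),"wood",px2w(t,[(430,160),(430,215),(560,10),(560,260),(525,216)],z)[:,:2].round().tolist(), "side front beam inner",px2w(s,[(150,200),(188,350)],z)[:,:2].round().tolist(),"sideback",px2w(s,[(400,255)],z)[:,:2].round().tolist())
crop(t["image"],280,0,560,420,1.4,"pics/r.png")
```

```text
[[483.5 269.1  34. ]
 [460.1 267.   34. ]
 [489.8 121.   34. ]
 [480.8 121.9  34. ]] [[458.2 264.3  34. ]
 [481.1 265.5  34. ]
 [486.3 121.5  34. ]
 [481.  120.5  34. ]]
T L 147.22027713599783 tail [471.8  268.05  34.  ] tip [485.3  121.45  34.  ] dir deg from -Y toward +X 5.26137554787598 orig [474.55097974 238.17639777]
S L 144.57942453890178 tail [469.65 264.9   34.  ] tip [483.65 121.    34.  ] dir deg from -Y toward +X 5.556805798554768 orig [472.55497767 235.04097951]
0 front beam [375. 296.] back beam [728. 838.] wood [[711.0, -270.0], [553.0, -263.0], [1188.0, -684.0], [436.0, -612.0], [555.0, -527.0]] side front beam inner [[325.0, 371.0], [315.0, -76.0]] sideback [[761.0, -25.0]]
50 front beam [375. 300.] back beam [712. 817.] wood [[696.0, -251.0], [545.0, -244.0], [1150.0, -645.0], [433.0, -577.0], [547.0, -495.0]] side front beam inner [[321.0, 291.0], [312.0, -113.0]] sideback [[715.0, -67.0]]
100 front beam [376. 304.] back beam [696. 796.] wood [[681.0, -231.0], [538.0, -225.0], [1113.0, -606.0], [431.0, -541.0], [539.0, -463.0]] side front beam inner [[317.0, 211.0], [309.0, -150.0]] sideback [[669.0, -109.0]]
255 front beam [377. 316.] back beam [647. 731.] wood [[634.0, -169.0], [513.0, -164.0], [998.0, -486.0], [423.0, -431.0], [515.0, -366.0]] side front beam inner [[305.0, -38.0], [299.0, -264.0]] sideback [[525.0, -238.0]]
400 front beam [378. 328.] back beam [600. 670.] wood [[590.0, -112.0], [490.0, -108.0], [891.0, -373.0], [416.0, -328.0], [492.0, -274.0]] side front beam inner [[293.0, -270.0], [291.0, -370.0]] sideback [[391.0, -359.0]]
```

View pics/r.png

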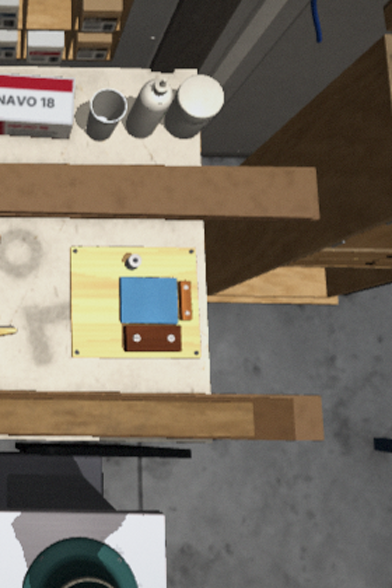

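Run:
```python
from h import *
s=viewer.snapshot("side")
im=s["image"].copy()
crop(im,90,180,290,420,2.4,"pics/s1.png"); crop(im,250,140,560,400,2.3,"pics/s2.png")
```

```text
(no output)
```

View pics/s1.png

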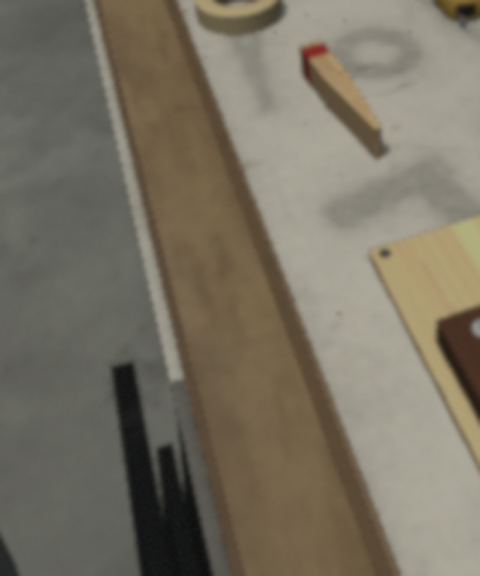

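View pics/s2.png

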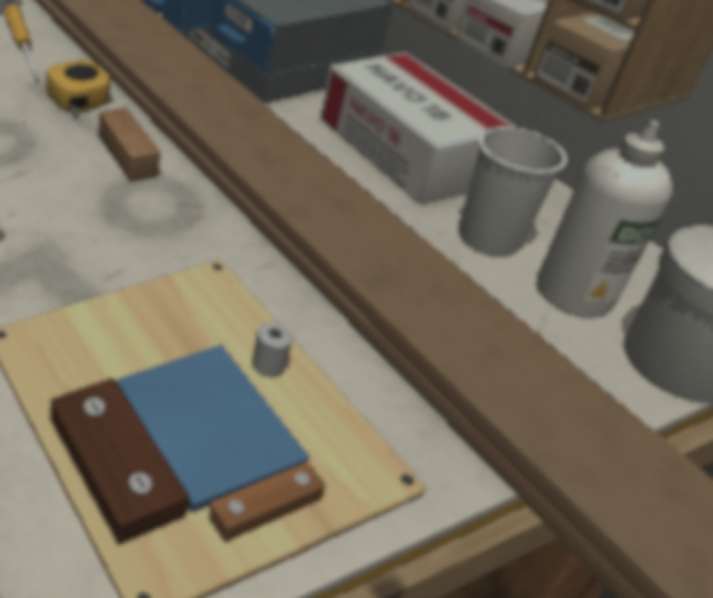

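Run:
```python
from h import *
t=viewer.snapshot("top");s=viewer.snapshot("side")
A=lambda p:(np.array(p)/2.4+[90,180]); B=lambda p:(np.array(p)/2.3+[250,140])
for z in range(0,160,20):
    print(z,"top: front in/out",px2w(t,[(240,277),(240,308)],z)[:,0].round(),"back",px2w(t,[(300,155),(300,114)],z)[:,0].round()," side front topedge,botedge,outer",px2w(s,[A((255,240)),A((280,300-60)),A((155,250))],z)[:,0].round(),"side back bot,top,outer",px2w(s,[B((420,410)),B((420,385)),B((520,350))],z)[:,0].round())
```

```text
0 top: front in/out [375. 293.] back [719. 841.]  side front topedge,botedge,outer [363. 381. 290.] side back bot,top,outer [708. 725. 825.]
20 top: front in/out [375. 295.] back [713. 833.]  side front topedge,botedge,outer [360. 377. 290.] side back bot,top,outer [692. 708. 804.]
40 top: front in/out [375. 297.] back [706. 825.]  side front topedge,botedge,outer [357. 373. 290.] side back bot,top,outer [675. 691. 783.]
60 top: front in/out [375. 298.] back [700. 816.]  side front topedge,botedge,outer [354. 369. 290.] side back bot,top,outer [659. 674. 762.]
80 top: front in/out [375. 300.] back [694. 808.]  side front topedge,botedge,outer [350. 365. 289.] side back bot,top,outer [642. 657. 741.]
100 top: front in/out [376. 302.] back [688. 799.]  side front topedge,botedge,outer [347. 362. 289.] side back bot,top,outer [626. 640. 720.]
120 top: front in/out [376. 303.] back [682. 791.]  side front topedge,botedge,outer [344. 358. 289.] side back bot,top,outer [609. 622. 699.]
140 top: front in/out [376. 305.] back [675. 782.]  side front topedge,botedge,outer [341. 354. 288.] side back bot,top,outer [593. 605. 678.]
```

```bash
cat > plan.py <<'E'
import sys
from h import *
from scipy.spatial.transform import Rotation as Ro
def plan(tgt,yaw,n):
    # tgt mm; yaw = world angle of tool x (deg); returns remaining in tool axes, split in n
    st=ctrl.observe(); p=np.array(st["position"]);R=Ro.from_rotvec(st["tool_rot"]).as_matrix()
    cy=np.degrees(np.arctan2(R[1,0],R[0,0])); dt=-np.radians((yaw-cy+180)%360-180)
    print("t %.2f pos %s yaw %.2f tilt %s gap %.1f F %s q7 %.2f"%(st["time"],p.round(1),cy,R[:,2].round(3),st["finger_gap"],np.round(st["ft_force"],1),st["q"][6]))
    d=np.array(tgt)-p
    for i in range(n):
        print((R.T@(d/n)).round(1),round(dt/n,3)); R=R@Ro.from_euler("z",dt/n).as_matrix()
if __name__=="__main__":
    a=list(map(float,sys.argv[1:])); plan(a[:3],a[3],int(a[4]))
E
python3 plan.py 400 -250 255 -30 8
```

```text
t 0.55 pos [ 180.7 -624.4  256.3] yaw -73.86 tilt [-0.  0. -1.] gap 85.8 F [-0.1 -0.5 -0.8] q7 -0.06
[-37.3 -39.3   0.2] -0.096
[-33.4 -42.7   0.2] -0.096
[-29.2 -45.7   0.2] -0.096
[-24.7 -48.3   0.2] -0.096
[-19.9 -50.4   0.2] -0.096
[-15.  -52.1   0.2] -0.096
[-10.  -53.3   0.2] -0.096
[ -4.8 -54.    0.2] -0.096
```

```bash
python3 -m inch '[[[-37,-39,0,-0.1,85],[-33,-43,0,-0.1,85],[-29,-46,0,-0.1,85],[-25,-48,0,-0.1,85],[-20,-50,0,-0.1,85]]]'; python3 plan.py 400 -250 255 -30 5;  python3 plan.py 455 0 255 -10 10
```

```text
time: 1.18
position: [315.3, -387.0, 255.8]
tool_rot: [2.901, -1.195, 0.002]
ft_force: [0.1, -0.6, -0.1]
finger_gap: 84.9
t 1.18 pos [ 315.3 -387.   255.8] yaw -44.78 tilt [-0.    -0.004 -1.   ] gap 84.9 F [ 0.1 -0.6 -0.1] q7 -0.02
[ -7.3 -31.4   0.1] -0.052
[ -5.6 -31.7   0.1] -0.052
[ -4.  -32.    0.1] -0.052
[ -2.3 -32.1   0.1] -0.052
[ -0.7 -32.2   0.1] -0.052
t 1.18 pos [ 315.3 -387.   255.8] yaw -44.78 tilt [-0.    -0.004 -1.   ] gap 84.9 F [ 0.1 -0.6 -0.1] q7 -0.02
[-17.3 -37.3  -0.1] -0.061
[-15.  -38.3  -0.1] -0.061
[-12.7 -39.1  -0.1] -0.061
[-10.3 -39.8  -0.1] -0.061
[ -7.9 -40.4  -0.1] -0.061
[ -5.4 -40.8  -0.1] -0.061
[ -2.9 -41.   -0.1] -0.061
[ -0.4 -41.1  -0.1] -0.061
[  2.1 -41.1  -0.1] -0.061
[  4.6 -40.9  -0.1] -0.061
```

Tracking is good.

```bash
python3 -m inch '[[[-7,-52,0,-0.1,85],[-2,-55,0,-0.1,85],[3,-57,0,-0.1,85],[6,-57,0,-0.1,85],[8,-57,0,-0.1,85]]]'; python3 plan.py 473 243.7 150 5.4 8
```

```text
time: 1.8
position: [477.2, -149.7, 256.9]
tool_rot: [3.106, -0.418, 0.008]
ft_force: [-0.0, 0.0, -0.4]
finger_gap: 85.1
t 1.80 pos [ 477.2 -149.7  256.9] yaw -15.32 tilt [ 0.004 -0.008 -1.   ] gap 85.1 F [-0.   0.  -0.4] q7 -0.17
[-13.6 -47.4  13. ] -0.045
[-11.4 -47.9  13. ] -0.045
[ -9.2 -48.4  13. ] -0.045
[ -7.  -48.8  13. ] -0.045
[ -4.8 -49.1  13. ] -0.045
[ -2.6 -49.2  13. ] -0.045
[ -0.4 -49.3  13. ] -0.045
[  1.8 -49.3  13. ] -0.045
```

```bash
python3 -m inch '[[[-13,-47,5,-0.045,60],[-11,-48,15,-0.045,60],[-9,-48,15,-0.045,60],[-7,-49,15,-0.045,60],[-5,-49,15,-0.045,60]]]'; python3 plan.py 473 243.7 150 5.4 4
```

```text
time: 2.42
position: [478.2, 103.5, 191.0]
tool_rot: [3.133, -0.054, 0.021]
ft_force: [1.7, -0.9, -0.3]
finger_gap: 60.2
t 2.42 pos [478.2 103.5 191. ] yaw -1.98 tilt [ 0.013 -0.009 -1.   ] gap 60.2 F [ 1.7 -0.9 -0.3] q7 -0.58
[ -2.7 -35.1   9.9] -0.032
[ -1.5 -35.1   9.9] -0.032
[ -0.4 -35.2   9.9] -0.032
[  0.7 -35.2   9.9] -0.032
```

```bash
python3 -m inch '[[[-3,-35,10,-0.03,60],[-2,-35,10,-0.03,60],[-1,-35,10,-0.03,60],[1,-28,10,-0.03,60],[0,-7,0,0,60]]]'; python3 plan.py 473 243.7 80 5.4 4
```

```text
time: 3.05
position: [470.7, 251.1, 148.5]
tool_rot: [3.13, 0.148, 0.021]
ft_force: [0.6, -0.4, 1.3]
finger_gap: 60.0
t 3.05 pos [470.7 251.1 148.5] yaw 5.41 tilt [ 0.014 -0.007 -1.   ] gap 60.0 F [ 0.6 -0.4  1.3] q7 -0.82
[ 0.2  1.8 17.1] 0.0
[ 0.2  1.8 17.1] 0.0
[ 0.2  1.8 17.1] 0.0
[ 0.2  1.8 17.1] 0.0
```

```bash
python3 -m inch '[[[0,2,17,0,60],[0,2,17,0,60],[0,2,17,0,60],[0,2,17,0,60],[0,0,0,0,60]]]'
python3 - <<'E'
from h import *
for n in("top","side"):
    d=viewer.snapshot(n)
    if n=="top": crop(d["image"],190,190,330,290,5.5,"pics/g1t.png")
    else: crop(d["image"],150,120,310,260,4,"pics/g1s.png")
E
python3 plan.py 473 243.7 29 5.4 3
```

```text
time: 3.68
position: [473.3, 236.9, 75.4]
tool_rot: [3.127, 0.138, 0.02]
ft_force: [-0.9, 0.4, 0.1]
finger_gap: 59.9
t 3.77 pos [474.1 238.   76.9] yaw 5.07 tilt [ 0.015 -0.009 -1.   ] gap 60.1 F [0.2 0.2 0.5] q7 -0.89
[-0.4 -2.1 15.9] -0.002
[-0.4 -2.1 15.9] -0.002
[-0.4 -2.1 15.9] -0.002
```

View pics/g1t.png

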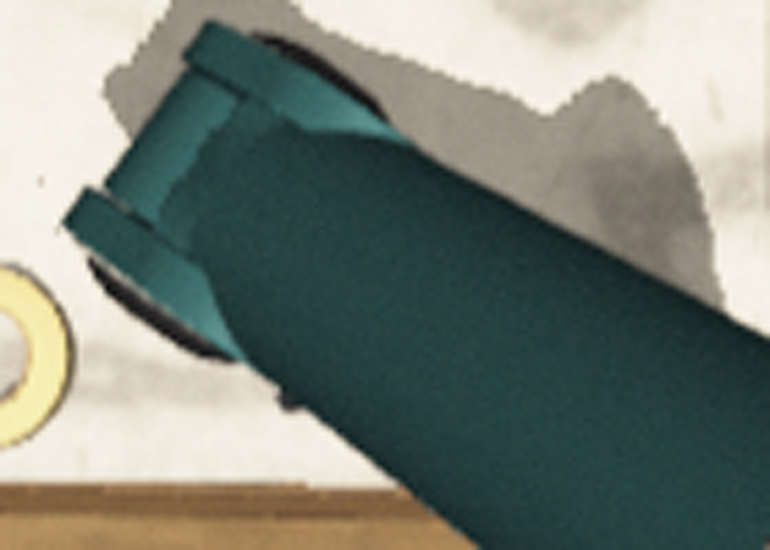

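View pics/g1s.png

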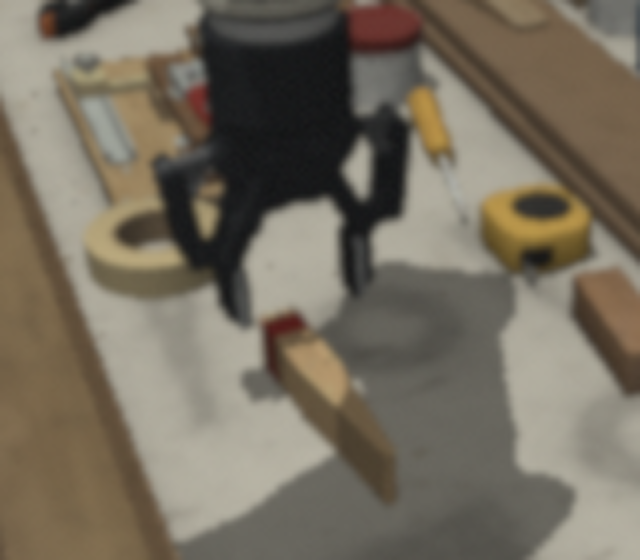

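Side view: the open jaws straddle the wedge's tail (crop 235–360, 300), with the red band between them, so they're lined up. Going down.

```bash
python3 -m inch '[[[0,-2,16,0,60],[0,-2,16,0,60],[0,-1,14,0,60],[0,0,0,0,60]]]'; python3 plan.py 473 243 29 5.4 1
```

```text
time: 4.28
position: [474.8, 243.7, 28.3]
tool_rot: [3.129, 0.14, 0.026]
ft_force: [0.1, -0.7, -0.1]
finger_gap: 59.9
t 4.28 pos [474.8 243.7  28.3] yaw 5.11 tilt [ 0.017 -0.008 -1.   ] gap 59.9 F [ 0.1 -0.7 -0.1] q7 -0.95
[-1.9  0.6 -0.7] -0.005
```

```bash
python3 -m inch '[[[-1,0,-0.7,0,40],[0,0,0,0,20],[0,0,0,0,10],[0,0,0,0,5],[0,0,0,0,5]]]'; python3 plan.py 473 243 29 5.4 1
python3 - <<'E'
from h import *
d=viewer.snapshot("side"); crop(d["image"],150,120,310,260,4,"pics/g2s.png")
E
```

```text
time: 4.9
position: [474.4, 244.0, 30.0]
tool_rot: [3.13, 0.14, 0.029]
ft_force: [1.0, 0.6, -0.9]
finger_gap: 21.8
t 4.90 pos [474.4 244.   30. ] yaw 5.11 tilt [ 0.019 -0.007 -1.   ] gap 21.8 F [ 1.   0.6 -0.9] q7 -0.95
[-1.5  0.9  1. ] -0.005
```

View pics/g2s.png

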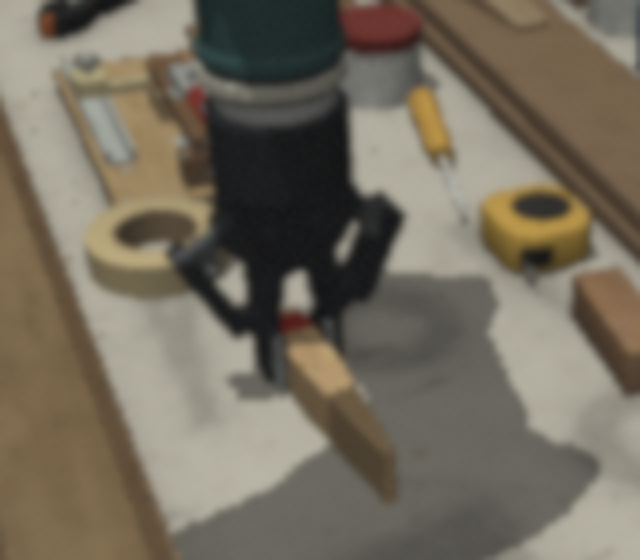

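Gripped: the gap stopped at 21.8 mm and the red band is between the pads. Lifting next.

```bash
python3 -m inch '[[[0,0,-5,0,5],[0,0,-15,0,5],[0,0,-20,0,5],[0,0,-10,0,5]]]'; python3 plan.py 540 130 80 -4.7 5
python3 - <<'E'
from h import *
d=viewer.snapshot("side"); crop(d["image"],150,120,310,260,4,"pics/g3s.png")
E
```

```text
time: 5.45
position: [473.1, 244.5, 82.8]
tool_rot: [3.13, 0.14, 0.028]
ft_force: [0.3, -0.1, -0.2]
finger_gap: 21.9
t 5.45 pos [473.1 244.5  82.8] yaw 5.13 tilt [ 0.018 -0.008 -1.   ] gap 21.9 F [ 0.3 -0.1 -0.2] q7 -0.89
[11.3 24.   1. ] 0.034
[12.1 23.6  1. ] 0.034
[12.9 23.2  1. ] 0.034
[13.7 22.7  1. ] 0.034
[14.4 22.2  1. ] 0.034
```

View pics/g3s.png

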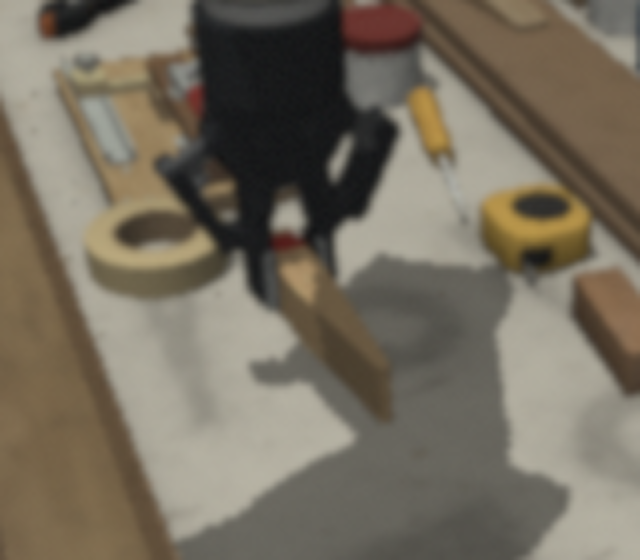

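```bash
python3 -m inch '[[[20,21,0,0.034,5],[23,23,3,0.034,5],[24,22,3,0.034,5],[25,22,3,0.034,5],[25,21,3,0.034,5]]]'; python3 plan.py 609.4 120 58 -4.7 3
```

```text
time: 6.12
position: [594.6, 137.8, 75.8]
tool_rot: [3.134, -0.124, 0.032]
ft_force: [0.2, 0.5, 0.4]
finger_gap: 21.8
t 6.12 pos [594.6 137.8  75.8] yaw -4.54 tilt [ 0.02  -0.005 -1.   ] gap 21.8 F [0.2 0.5 0.4] q7 -0.74
[5.3 5.5 6.1] 0.001
[5.3 5.5 6.1] 0.001
[5.3 5.5 6.1] 0.001
```

```bash
python3 -m inch '[[[5,7,6,0,5],[5,8,6,0,5],[4,7,6,0,5],[0,0,0,0,5]]]'; python3 plan.py 609.4 110 58 -4.7 1
python3 - <<'E'
from h import *
d=viewer.snapshot("side"); crop(d["image"],250,200,420,340,4.5,"pics/g4s.png")
d=viewer.snapshot("top"); crop(d["image"],260,160,440,270,4.4,"pics/g4t.png")
E
```

```text
time: 6.62
position: [606.4, 112.8, 56.1]
tool_rot: [3.134, -0.125, 0.028]
ft_force: [0.1, -0.4, -0.6]
finger_gap: 22.4
t 6.62 pos [606.4 112.8  56.1] yaw -4.57 tilt [ 0.017 -0.006 -1.   ] gap 22.4 F [ 0.1 -0.4 -0.6] q7 -0.71
[ 3.3  2.6 -1.9] 0.002
```

View pics/g4s.png

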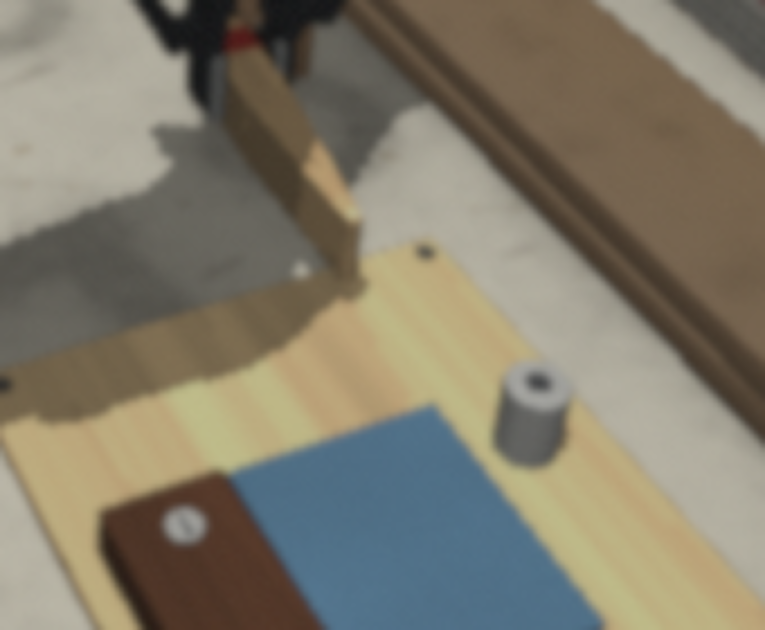

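View pics/g4t.png

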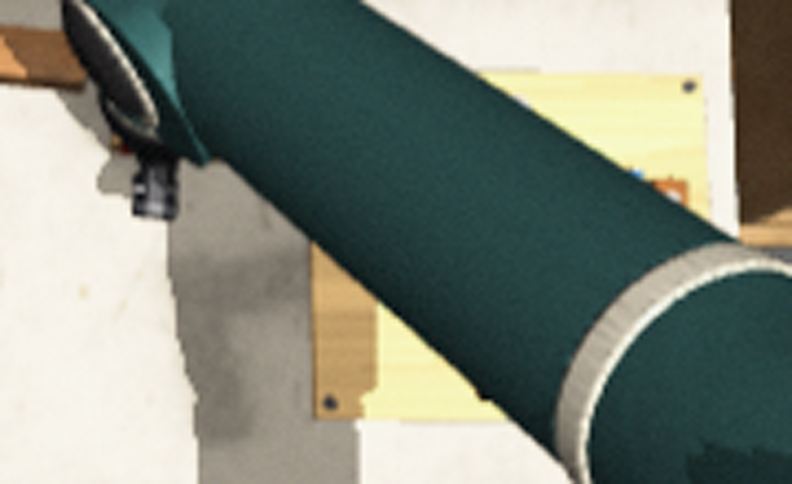

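Run:
```python
from h import *
d=viewer.snapshot("side")
S=lambda p,z:px2w(d,(np.array(p,float)+.5)/4.5-.5+[250,200],z).round(1)
print("tip top R",S([(357,222)],60),"bot",S([(357,287)],26),"tile c",S([(433,407)],24),"peg top",S([(538,385)],46),"peg base bottom px",S([(530,467)],12))
from plan import plan
# predicted tip right corner
a=np.radians(4.5); p=np.array([606.4,112.8]);u=np.array([-np.sin(a),-np.cos(a)]);n=np.array([np.cos(a),-np.sin(a)])
print("pred tip", p+123*u, p+123*u+3.5*n, w2px(d,[np.r_[p+123*u+3.5*n,60]]), (w2px(d,[np.r_[p+123*u+3.5*n,60],np.r_[p+123*u-3.5*n,60]])+.5-[250,200])*4.5)
```

```text
tip top R [[595.3 -11.7  60. ]] bot [[597.5 -14.5  26. ]] tile c [[591.6 -82.6  24. ]] peg top [[ 620.4 -105.1   46. ]] peg base bottom px [[ 616.8 -114.1   12. ]]
pred tip [596.74953123  -9.82083205] [600.23874189 -10.09543888] [[330.86370453 247.74090945]] [[366.13667037 217.0840925 ]
 [350.6005064  220.55374871]]
```

```bash
python3 plan.py 611.4 80 46 -4.7 3; python3 -m inch '[[[5,8,1,0,5],[3,11,3,0,5],[0,11,4,0,5],[0,0,2,0,5],[0,0,0,0,5]]]'; python3 plan.py 611.4 80 46 -4.7 1
python3 - <<'E'
from h import *
d=viewer.snapshot("side"); crop(d["image"],290,220,420,320,6,"pics/g5s.png")
E
```

```text
t 6.78 pos [606.7 114.1  57. ] yaw -4.49 tilt [ 0.019 -0.005 -1.   ] gap 22.2 F [-0.6  0.5  0.4] q7 -0.71
[ 2.4 11.2  3.7] 0.001
[ 2.4 11.2  3.7] 0.001
[ 2.4 11.2  3.7] 0.001
time: 7.4
position: [613.0, 81.2, 47.0]
tool_rot: [3.135, -0.123, 0.031]
ft_force: [-0.2, -0.3, -0.9]
finger_gap: 22.1
t 7.40 pos [613.   81.2  47. ] yaw -4.49 tilt [ 0.02  -0.005 -1.   ] gap 22.1 F [-0.2 -0.3 -0.9] q7 -0.66
[-1.5  1.4  1. ] 0.004
```

View pics/g5s.png

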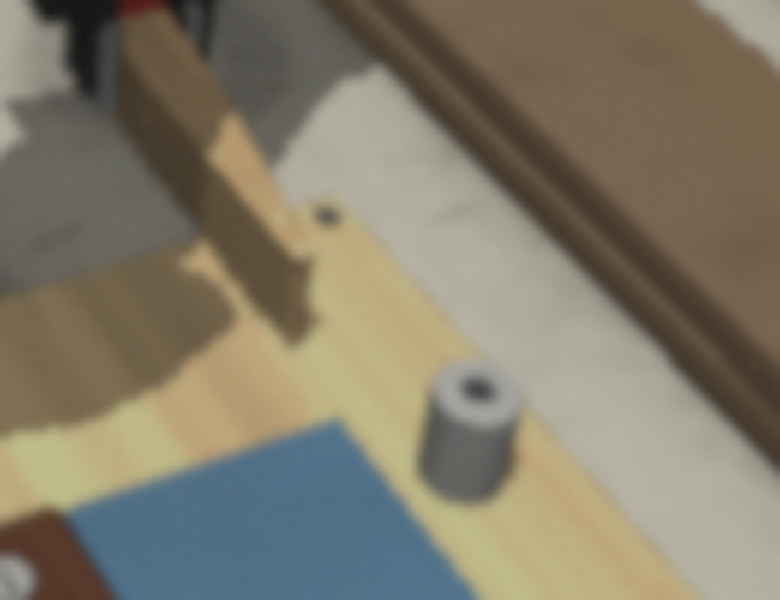

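Run:
```python
from h import *
d=viewer.snapshot("side")
S=lambda p,z:px2w(d,(np.array(p,float)+.5)/6-.5+[290,220],z).round(1)
print("tip bot nearL/R",S([(297,348),(315,325)],17),"top R",S([(312,262),(293,268)],51),"tile c",S([(338,421),(476,600)],24),"peg top",S([(478,392)],46))
a=np.radians(4.5); p=np.array([613,81.2]);u=np.array([-np.sin(a),-np.cos(a)]);n=np.array([np.cos(a),-np.sin(a)])
q=p+123*u
print("pred",q,"px L/R bottom,top",((w2px(d,[np.r_[q-3.5*n,17],np.r_[q+3.5*n,17],np.r_[q-3.5*n,51],np.r_[q+3.5*n,51]])+.5-[290,220])*6).round())
```

```text
tip bot nearL/R [[601.2 -46.3  17. ]
 [611.6 -40.   17. ]] top R [[602.5 -45.3  51. ]
 [595.9 -45.4  51. ]] tile c [[ 592.2  -82.1   24. ]
 [ 591.5 -151.3   24. ]] peg top [[ 620.9 -104.7   46. ]]
pred [603.34953123 -41.42083205] px L/R bottom,top [[285. 338.]
 [305. 333.]
 [297. 256.]
 [318. 251.]]
```

Run:
```python
from h import *
ims=[viewer.snapshot("side")["image"].astype(float) for _ in range(3)]
im=np.clip(np.mean(ims,0)*1.4,0,255).astype(np.uint8)
crop(im,300,225,385,290,9,"pics/g6s.png")
```

```text
(no output)
```

View pics/g6s.png

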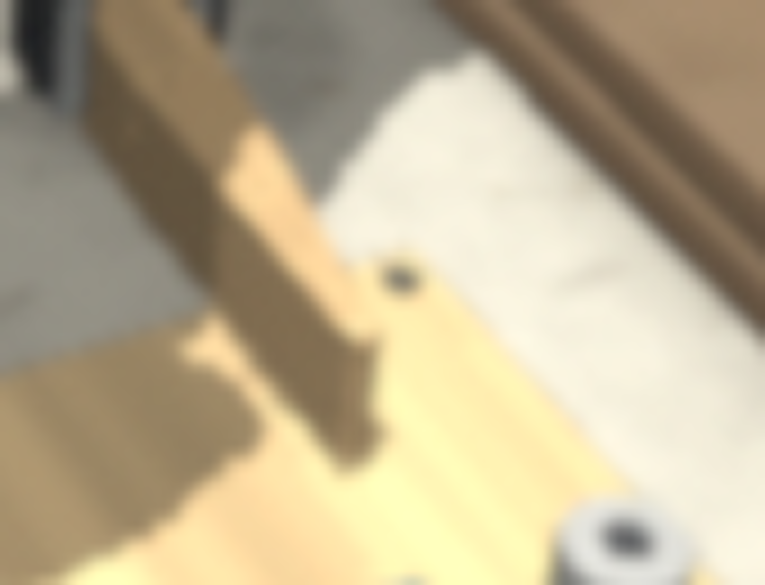

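```bash
python3 -m inch '[[[-1,0,2,0,5],[0,0,1.5,0,5],[0,0,1,0,5],[0,0,0,0,5]]]'; python3 plan.py 612 50 42 -4.7 3
```

```text
time: 8.15
position: [612.2, 82.5, 42.6]
tool_rot: [3.135, -0.12, 0.032]
ft_force: [0.2, 0.3, -0.2]
finger_gap: 22.1
t 8.15 pos [612.2  82.5  42.6] yaw -4.38 tilt [ 0.02  -0.005 -1.   ] gap 22.1 F [ 0.2  0.3 -0.2] q7 -0.67
[ 0.8 10.8  0.3] 0.002
[ 0.8 10.8  0.3] 0.002
[ 0.8 10.8  0.3] 0.002
```

```bash
python3 -m inch '[[[0.6,10,0,0.004,5],[0.6,11,0,0.002,5],[0.6,11,0,0,5],[0.3,6,0,0,5]]]'; python3 plan.py 612 40 42 -4.7 3
python3 - <<'E'
from h import *
ims=[viewer.snapshot("side")["image"].astype(float) for _ in range(2)]
im=np.clip(np.mean(ims,0)*1.3,0,255).astype(np.uint8)
crop(im,300,230,395,310,8,"pics/g7s.png")
E
```

```text
time: 8.65
position: [611.2, 41.1, 42.8]
tool_rot: [3.134, -0.131, 0.032]
ft_force: [-0.1, -0.4, -0.0]
finger_gap: 22.4
t 8.65 pos [611.2  41.1  42.8] yaw -4.80 tilt [ 0.02  -0.006 -1.   ] gap 22.4 F [-0.1 -0.4 -0. ] q7 -0.61
[0.3 0.3 0.3] -0.001
[0.3 0.3 0.3] -0.001
[0.3 0.3 0.3] -0.001
```

View pics/g7s.png

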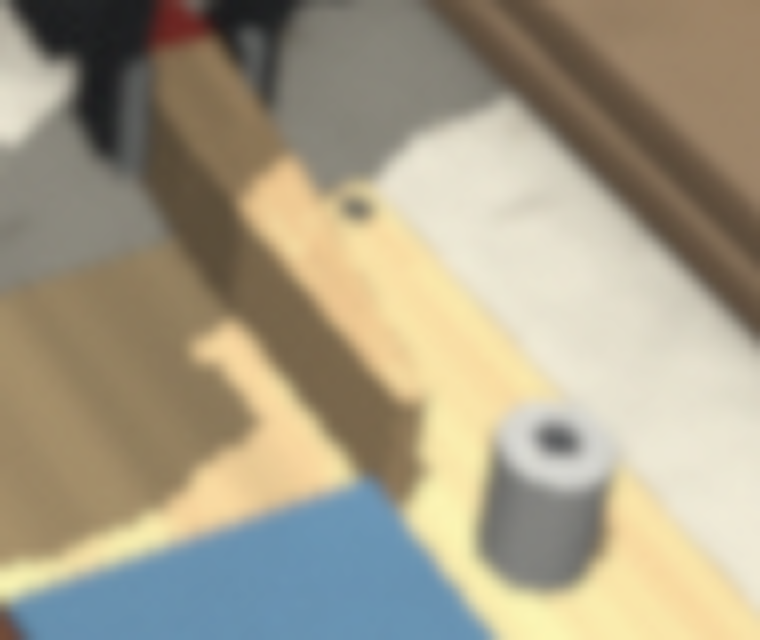

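The tip has passed the tile's corner and sits in the gap, with no contact force. Advancing.

```bash
python3 -m inch '[[[0.8,8,0,0,5],[0.6,8,0,0,5],[0.6,8,0,0,5]]]'; python3 plan.py 611 0 42 -4.8 3
python3 - <<'E'
from h import *
ims=[viewer.snapshot("side")["image"].astype(float) for _ in range(2)]
im=np.clip(np.mean(ims,0)*1.3,0,255).astype(np.uint8)
crop(im,300,230,395,310,8,"pics/g8s.png")
E
```

```text
time: 9.12
position: [611.2, 17.0, 43.1]
tool_rot: [3.135, -0.129, 0.033]
ft_force: [-0.2, 0.2, -1.4]
finger_gap: 22.2
t 9.12 pos [611.2  17.   43.1] yaw -4.71 tilt [ 0.021 -0.005 -1.   ] gap 22.2 F [-0.2  0.2 -1.4] q7 -0.57
[0.4 5.7 0.4] 0.001
[0.4 5.7 0.4] 0.001
[0.4 5.7 0.4] 0.001
```

View pics/g8s.png

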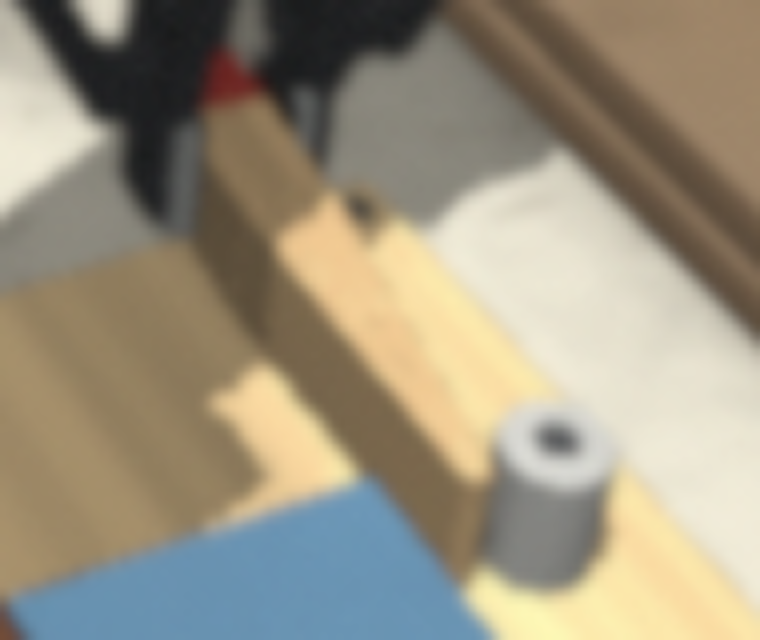

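The tip is in the gap between the tile and the peg (crop 475, 560) and both sides are clear. Advancing.

```bash
python3 -m inch '[[[0.4,7,0.3,0,5],[0.4,7,0.3,0,5],[0.4,7,0.3,0,5],[0.4,7,0.2,0,5]]]'; python3 plan.py 611 -20 42 -4.8 3
```

```text
time: 9.72
position: [610.0, -12.7, 41.9]
tool_rot: [3.135, -0.131, 0.031]
ft_force: [-2.3, 2.8, 1.4]
finger_gap: 22.3
t 9.72 pos [610.  -12.7  41.9] yaw -4.77 tilt [ 0.019 -0.005 -1.   ] gap 22.3 F [-2.3  2.8  1.4] q7 -0.52
[ 0.5  2.4 -0. ] 0.0
[ 0.5  2.4 -0. ] 0.0
[ 0.5  2.4 -0. ] 0.0
```

```bash
python3 -m inch '[[[-0.4,5,0,0,5],[-0.4,5,0,0,5],[-0.5,5,0,0,5]]]'; python3 plan.py 611 -20 42 -4.8 1;python3 -m inch '[[[-0.5,5,0,0,5],[-0.5,4,0,0,5]]]'; python3 plan.py 604 -52 42 -4.8 1
```

```text
time: 10.1
position: [607.3, -27.3, 42.2]
tool_rot: [3.137, -0.129, 0.031]
ft_force: [-0.5, 1.3, 0.5]
finger_gap: 22.2
t 10.10 pos [607.3 -27.3  42.2] yaw -4.72 tilt [ 0.02  -0.003 -1.   ] gap 22.2 F [-0.5  1.3  0.5] q7 -0.50
[ 3.1 -7.5  0.2] 0.001
time: 10.35
position: [605.6, -36.3, 42.3]
tool_rot: [3.137, -0.128, 0.032]
ft_force: [-0.5, 0.9, 0.4]
finger_gap: 22.2
t 10.35 pos [605.6 -36.3  42.3] yaw -4.68 tilt [ 0.02  -0.003 -1.   ] gap 22.2 F [-0.5  0.9  0.4] q7 -0.48
[-0.3 15.8  0.3] 0.002
```

```bash
python3 -m inch '[[[-0.3,4,0,0,5],[-0.3,4,0,0,5]]]'; python3 plan.py 604 -52 42 -4.8 1;python3 -m inch '[[[-0.2,3,0,0,5]]]'
python3 - <<'E'
from h import *
ims=[viewer.snapshot("side")["image"].astype(float) for _ in range(2)]
im=np.clip(np.mean(ims,0)*1.3,0,255).astype(np.uint8)
crop(im,290,240,395,340,6,"pics/g9s.png")
E
```

```text
time: 10.6
position: [604.2, -44.4, 42.3]
tool_rot: [3.137, -0.128, 0.032]
ft_force: [-1.4, 2.5, -0.3]
finger_gap: 22.3
t 10.60 pos [604.2 -44.4  42.3] yaw -4.66 tilt [ 0.02  -0.002 -1.   ] gap 22.3 F [-1.4  2.5 -0.3] q7 -0.47
[0.4 7.6 0.3] 0.002
time: 10.72
position: [603.7, -47.6, 42.3]
tool_rot: [3.137, -0.128, 0.032]
ft_force: [-1.1, 2.5, 1.6]
finger_gap: 22.2
```

View pics/g9s.png

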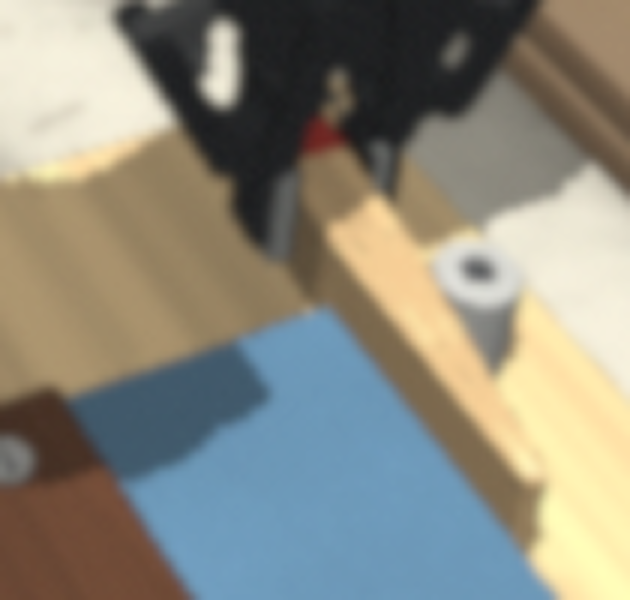

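The wedge runs between tile and peg, and the tile is shifting towards the rail. Keep pushing until the force rises.

```bash
for i in 1; do python3 -m inch '[[[-0.2,3,0,0,5]]]'; done; python3 -m inch '[[[-0.2,3,0,0,5]]]'
```

```text
time: 10.95
position: [603.2, -50.7, 42.2]
tool_rot: [3.137, -0.128, 0.032]
ft_force: [0.0, 4.6, 0.9]
finger_gap: 22.1
time: 11.08
position: [603.0, -51.8, 42.5]
tool_rot: [-3.138, 0.126, -0.033]
ft_force: [-0.8, 7.1, 1.0]
finger_gap: 22.3
```

```bash
python3 -m inch '[[[-0.1,3,0,0,5]]]'; python3 -m inch '[[[0,3,0,0,5]]]'
```

```text
time: 11.2
position: [602.7, -52.6, 42.7]
tool_rot: [-3.136, 0.123, -0.033]
ft_force: [-0.9, 7.0, 1.7]
finger_gap: 22.2
time: 11.32
position: [602.5, -53.3, 42.9]
tool_rot: [-3.133, 0.12, -0.034]
ft_force: [-1.8, 7.0, 1.9]
finger_gap: 22.5
```

```bash
python3 -m inch '[[[0,8,0.5,0,5]]]'; python3 plan.py 603 -55 42 -4.8 1; python3 -m inch '[[[0,14,0.5,0,5]]]'; python3 plan.py 603 -55 42 -4.8 1
```

```text
time: 11.45
position: [602.4, -54.7, 43.1]
tool_rot: [-3.125, 0.114, -0.036]
ft_force: [-2.5, 21.9, 7.6]
finger_gap: 22.1
t 11.45 pos [602.4 -54.7  43.1] yaw -4.18 tilt [ 0.024  0.013 -1.   ] gap 22.1 F [-2.5 21.9  7.6] q7 -0.43
[0.6 0.2 1.2] 0.011
time: 11.58
position: [602.2, -55.9, 43.8]
tool_rot: [-3.111, 0.102, -0.04]
ft_force: [-2.1, 35.0, 6.1]
finger_gap: 22.3
t 11.57 pos [602.2 -55.9  43.8] yaw -3.78 tilt [ 0.027  0.028 -0.999] gap 22.3 F [-2.1 35.   6.1] q7 -0.41
[ 0.7 -0.9  1.9] 0.018
```

Run:
```python
from h import *
ims=[viewer.snapshot("side")["image"].astype(float) for _ in range(2)]
im=np.clip(np.mean(ims,0)*1.3,0,255).astype(np.uint8)
crop(im,260,230,395,350,5,"pics/g10s.png")
im=viewer.snapshot("top")["image"]; crop(im,300,160,430,270,5,"pics/g10t.png")
print(ctrl.observe()["ft_force"],ctrl.observe()["position"])
```

```text
[-2.27785056 24.66066204  6.98835913] [602.12397388 -56.13579475  43.89631859]
```

View pics/g10s.png

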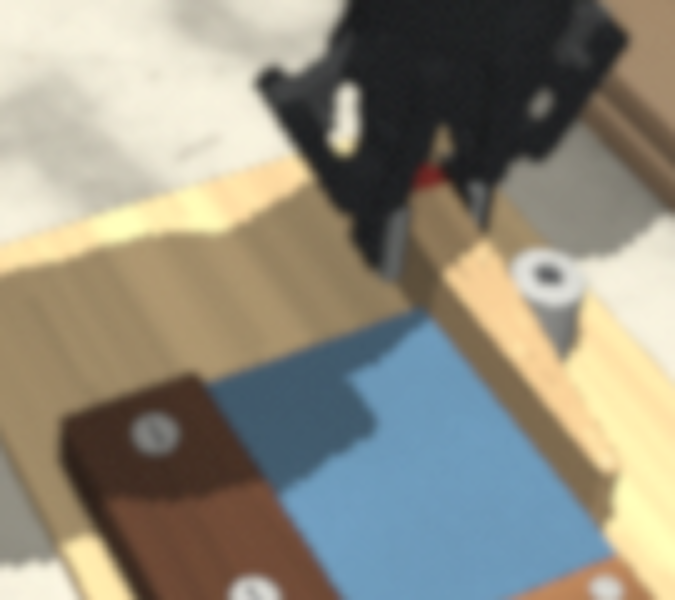

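View pics/g10t.png

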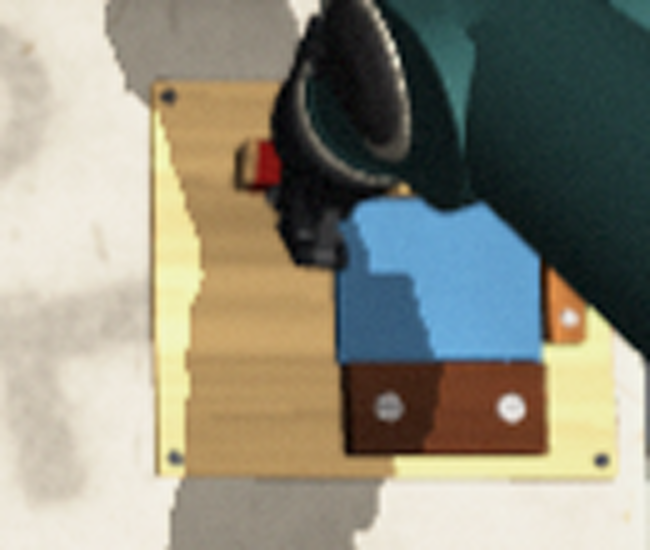

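```bash
python3 -m inch '[[[0,8,6,0.01,5]]]'; python3 plan.py 603 -55 42 -4.8 1; python3 -m inch '[[[0,8,8,0.01,5]]]'; python3 plan.py 603 -55 42 -4.8 1
```

```text
time: 11.85
position: [602.3, -56.2, 40.9]
tool_rot: [-3.105, 0.108, -0.041]
ft_force: [-20.1, 9.3, 61.7]
finger_gap: 22.4
t 11.85 pos [602.3 -56.2  40.9] yaw -4.02 tilt [ 0.027  0.034 -0.999] gap 22.4 F [-20.1   9.3  61.7] q7 -0.41
[ 0.6 -1.3 -1.1] 0.014
time: 11.98
position: [602.5, -56.4, 39.8]
tool_rot: [-3.1, 0.116, -0.04]
ft_force: [-34.9, 14.0, 94.3]
finger_gap: 22.1
t 11.97 pos [602.5 -56.4  39.8] yaw -4.31 tilt [ 0.027  0.038 -0.999] gap 22.1 F [-34.9  14.   94.3] q7 -0.41
[ 0.5 -1.5 -2.1] 0.008
```

```bash
python3 -m inch '[[[0,2,-0.5,0,5]]]'; python3 plan.py 603 -55 42 -4.8 1
```

```text
time: 12.1
position: [602.1, -56.3, 41.3]
tool_rot: [-3.099, 0.112, -0.041]
ft_force: [4.0, -0.6, -15.9]
finger_gap: 22.1
t 12.10 pos [602.1 -56.3  41.3] yaw -4.15 tilt [ 0.028  0.039 -0.999] gap 22.1 F [  4.   -0.6 -15.9] q7 -0.40
[ 0.8 -1.4 -0.6] 0.011
```

Run:
```python
from h import *
ims=[viewer.snapshot("side")["image"].astype(float) for _ in range(2)]
im=np.clip(np.mean(ims,0)*1.3,0,255).astype(np.uint8)
crop(im,325,250,395,340,8,"pics/g11s.png")
im=viewer.snapshot("top")["image"]; crop(im,335,180,425,260,8,"pics/g11t.png")
print(ctrl.observe()["ft_force"],ctrl.observe()["position"])
```

```text
[-4.70126975  6.88496639 11.11978709] [602.18965949 -56.37604581  41.29543505]
```

View pics/g11s.png

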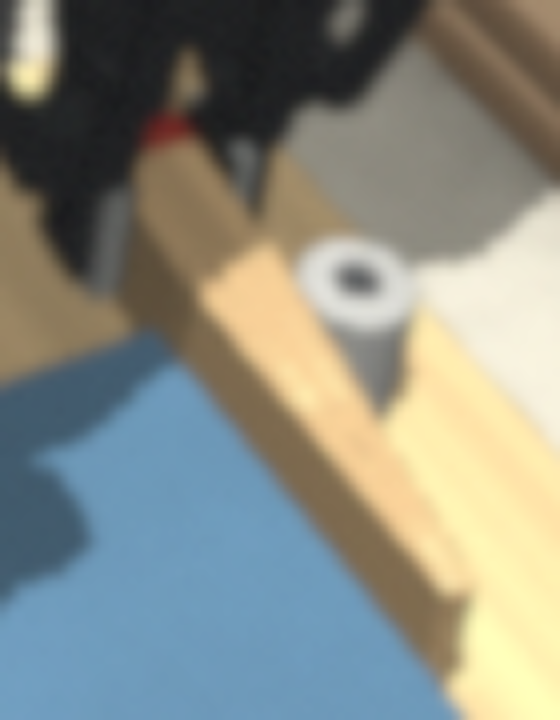

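View pics/g11t.png

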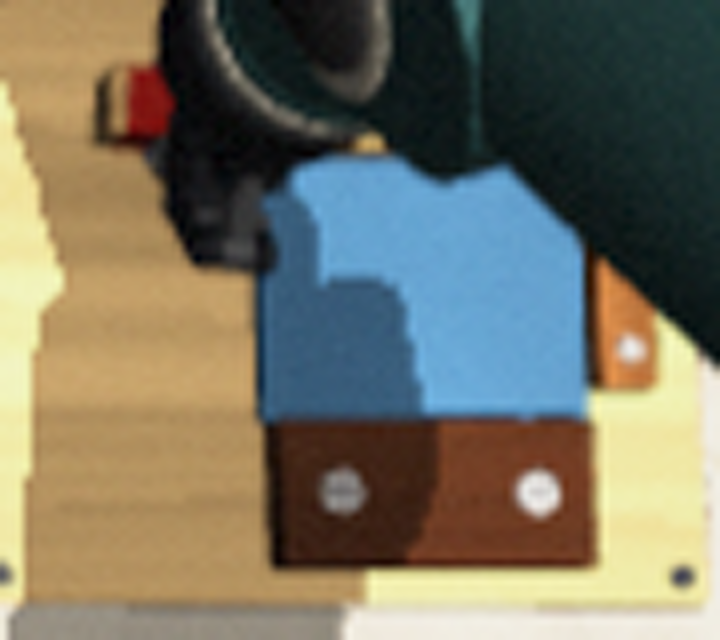

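Run:
```python
from h import *
d=viewer.snapshot("side");t=viewer.snapshot("top")
C=lambda p:(np.array(p,float)+.5)/8-.5+[325,250]
print("tile edge",px2w(d,C([(180,360),(300,512),(400,635)]),24).round(1))
def onX(p,X):
    a=px2w(d,C(p),0);b=px2w(d,C(p),100);s=(X-a[:,0])/(b[:,0]-a[:,0]);return (a+s[:,None]*(b-a)).round(1)
print("wedge top edge",onX([(205,288),(300,422),(435,590)],588))
print("peg",px2w(d,C([(357,282)]),46).round(1))
q=(np.array([(98,75),(100,140),(262,415),(585,415),(262,300),(585,300)],float)+.5)/8-.5+[335,180]
print("tail end",px2w(t,q[:2],46).round(1),"tile-rail",px2w(t,q[2:],24).round(1))
```

```text
tile edge [[ 588.   -92.3   24. ]
 [ 588.3 -136.8   24. ]
 [ 589.  -169.8   24. ]]
wedge top edge [[ 588.   -96.    49.3]
 [ 588.  -131.6   45.5]
 [ 588.  -176.4   45.5]]
peg [[ 620.9 -104.4   46. ]]
tail end [[612.8 -25.7  46. ]
 [590.6 -26.1  46. ]] tile-rail [[ 501.8  -83.5   24. ]
 [ 503.8 -192.1   24. ]
 [ 540.9  -84.2   24. ]
 [ 542.9 -193.5   24. ]]
```

```bash
python3 -m inch '[[[0,14,1,0.005,5]]]'; python3 plan.py 603 -55 42 -4.8 1; python3 -m inch '[[[0,18,1.5,0.01,5]]]'; python3 plan.py 603 -55 42 -4.8 1
```

```text
time: 12.48
position: [602.2, -57.2, 41.2]
tool_rot: [-3.083, 0.11, -0.044]
ft_force: [-1.7, 39.8, 4.2]
finger_gap: 22.3
t 12.47 pos [602.2 -57.2  41.2] yaw -4.12 tilt [ 0.03   0.055 -0.998] gap 22.3 F [-1.7 39.8  4.2] q7 -0.38
[ 0.7 -2.3 -0.7] 0.012
time: 12.6
position: [602.1, -57.8, 40.9]
tool_rot: [-3.063, 0.108, -0.048]
ft_force: [-5.0, 42.0, 16.0]
finger_gap: 22.6
t 12.60 pos [602.1 -57.8  40.9] yaw -4.11 tilt [ 0.034  0.075 -0.997] gap 22.6 F [-5. 42. 16.] q7 -0.36
[ 0.7 -2.9 -0.9] 0.012
```

Run:
```python
from h import *
for k in range(6):
    d=viewer.snapshot("side"); s=ctrl.observe(); print(s["time"],np.round(s["ft_force"],1),np.round(s["position"],2),round(s["finger_gap"],1))
im=np.clip(d["image"]*1.3,0,255).astype(np.uint8)
crop(im,325,250,395,340,8,"pics/g12s.png")
t=viewer.snapshot("top"); crop(t["image"],335,180,425,260,8,"pics/g12t.png")
```

```text
12.65 [-2.9 36.  12.5] [602.05 -57.96  40.8 ] 22.3
12.7 [-3.1 35.2 10.5] [602.07 -57.98  40.81] 22.3
12.75 [-3.5 34.3 11.1] [602.07 -57.96  40.82] 22.0
12.8 [-3.  33.9 11.4] [602.06 -57.92  40.8 ] 22.2
12.85 [-4.1 35.2 10.8] [602.1  -57.98  40.82] 22.3
12.9 [-4.  35.2 11.9] [602.08 -57.93  40.8 ] 22.2
```

View pics/g12s.png

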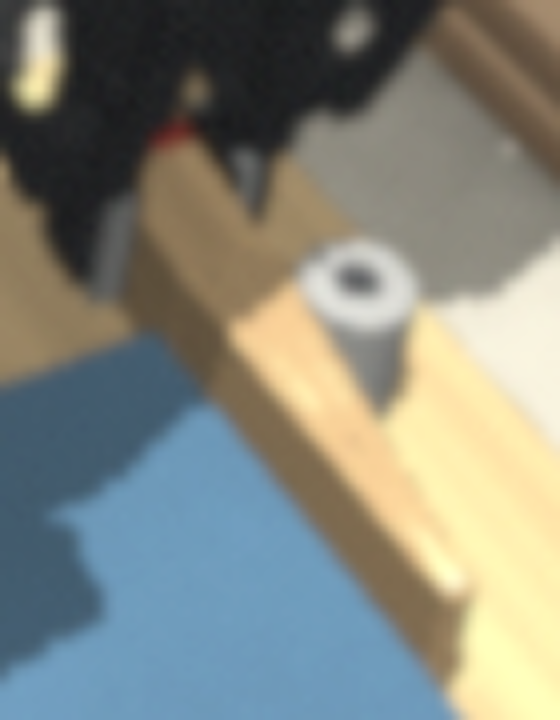

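View pics/g12t.png

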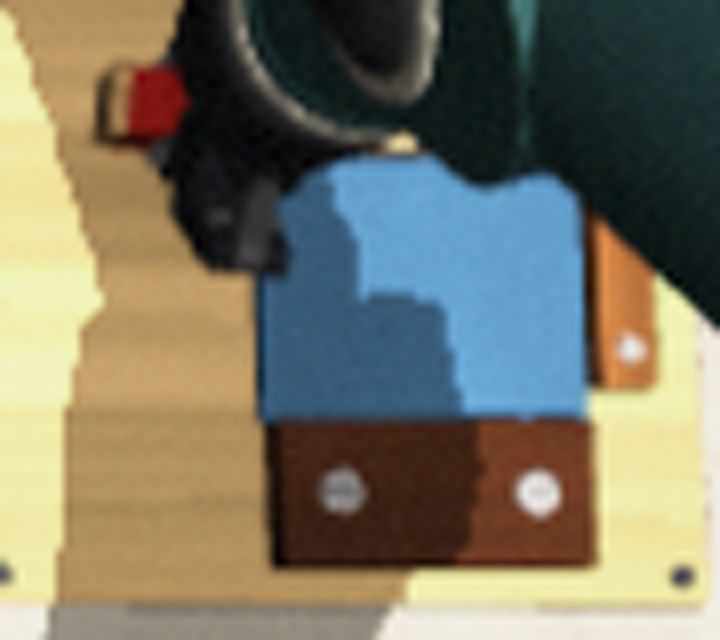

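The wedge has stopped moving: its tail is still at top crop (98, 75–140) and its tip at side crop (460, 600), as before. The tile edge is unmoved against the rail and the push holds steady at about 35 N, so I'm handing in.

```bash
python3 -c "
from rig import hand_in
print(hand_in())"
```

```text
the job is handed in; nothing more can be done
None
```

I gripped the wedge by its tail and slid it thin end first along the board into the gap between tile and peg. I pushed until it jammed and handed in at about 13 s, still gripping and pushing.

**Checks that agreed:**
- The push held steady at about 35 N over the last 0.25 s or so, and neither the wedge nor the tile moved under the last two pushes.
- Seen from the side, the tile's peg-side edge was at x of about 588–589 mm. That is where it should be when flush (587.6), within about 1 mm, and parallel to the rail.
- The wedge's tail end was at y of about −26 mm, against roughly −27.5 expected for a fully seated wedge.
- I didn't touch the bystander items.

**Checks that disagreed or were weaker:**
- **Tool tilt:** the tool pitched about 4° while pushing. The pads seem to have rotated or slipped a few mm on the wedge.
- **Wedge tilt:** its top edge measured 45.5 mm at two points and 49.3 mm nearest the tail (46 expected), so the tail may be slightly raised.
- **Force peak:** my correction for the tilt briefly pressed down too hard. Readings reached 94 N vertical, or about 102 N in total, against the 120 N wrist limit, before I backed off.
- **Flushness:** it was judged mainly from the side view. In the top view the taller rail may hide a gap of 2–3 mm.

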